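# Fit the sliding rod and set the gland nut's clearance

## Task

Of the two steel rods upright in the stand, take the one that slides into the bore of the gland and put it fully home through the knurled nut. Then screw the nut down clockwise until it bottoms out, back it off a quarter turn, and finish while still gripping the nut there, with the rod left fully home in the bore. Leave the loose pipe fittings where they are.

Things in the scene. Friction and masses are not known exactly. Their poses are not given: they have to be found in the camera images.
- thin_rod_mid (a point): centre of the thin plain steel rod: 14 mm diameter, 75 mm long, 0.09 kg, standing upright in the stand with its foot 10 mm above the bench (20 mm of it in the hole), so its top is at 85 mm; z is the rod's axis (up). It fits the 17 mm bore of the gland. Fully home, its centre is 37.5 mm above the bore's floor and its top about 30 mm above the top of the nut
- thick_rod_mid (a point): centre of the thick plain steel rod: 22 mm diameter, 75 mm long, 0.2 kg, upright in the other hole of the stand; too thick for the gland. z is the rod's axis (up)
- rod_stand: grey stand block fixed to the bench, 46 x 110 x 30 mm (x, y, z), origin at the centre of its underside; the two holes, 20 mm deep, lie on its y axis at 28 mm to either side (thin rod at -y, thick rod at +y). It may stand any way round
- gland: the gland, fixed to the bench: square aluminium foot plate 84 x 84 x 10 mm with a round steel body 37 mm across on it and a threaded neck that carries the nut; origin at the centre of the plate's underside, z up along the bore
- bore_floor (a point): centre of the floor of the gland's bore, 20 mm above the bench; the bore is 17 mm wide, runs straight up through the neck, 38 mm deep, and on through the nut's 18 mm hole, which is countersunk to 26 mm at its top
- knurled_nut: the knurled round brass nut, already started on the gland's neck: 44 mm across, 25 mm high, origin at its centre, on the bore's axis; fully screwed home its centre is 52.5 mm and its top 65 mm above the bench, and it rises 4 mm a turn. This frame rises and falls but does not turn; a small dark dot punched in the nut's top turns with it. Below the nut the gland's body is narrower than the nut down to 17 mm above the bench
- nut_turn (a joint): turn of the nut in rad: 0 is bottomed out (a hard stop), it grows as the nut is unscrewed (counter-clockwise seen from above); starts 2.2 to 3.4 rad unscrewed, runs to 4.7. A quarter turn is 1.57. It turns with little friction (about 0.06 N m) and stays where it is left; at the stop a moderate grip simply slips round it
- barb: loose brass-coloured hose barb, 25 x 62 x 23 mm, lying on the bench between gland and stand; leave it. Origin at the centre of its underside
- union: loose dark grey plastic pipe union, 49 x 64 x 49 mm, behind the gland; leave it. Origin at the centre of its underside
- tee: loose dark grey plastic pipe tee, 64 x 90 x 39 mm, to the right of the gland; leave it. Origin at the centre of its underside

How it is judged:
By the outcome, as a careful person would: the job done as asked, in the order asked, and still so for the second after the job is handed in, while the arm keeps its last pose, push and grip.
It also fails if it takes over 72 s, if anything falls off the work surface, if the arm or the gripper's body presses on something with over 40 N, if the wrist force passes 120 N, or if a joint passes its speed limit or range.

## Robot

A 7-joint arm with a two-finger parallel gripper is mounted at the origin on a cart in front of the work surface, level with it; the furniture and walls round the work are solid. World frame = base frame: x ahead of the robot, y to its left, z up, the work surface at z = 0. Lengths are in m, angles in rad, forces in N, time in s.
With the tool pointing down it reaches from about 0.35 to 0.775 m from the base axis. Payload 3.1 kg.
Tool frame: the origin (TCP) lies on the centre line of the jaws, within the pads' length; the fingertips stand 19 mm ahead of it and the grasp point (between the pads) is the TCP; z points along the fingers, y is the direction in which the jaws open and shut (so a half turn about z gives the same grasp; the last joint's range is limited). The gripper opens to 85 mm and grips with 20 to 120 N. Pads are 22 mm wide; open, the fingers measure 114 mm over their backs; the gripper's body (76 mm by 85 mm) begins 54 mm behind the grasp point. The pads swing forward as they close: fully open they stand 13 mm farther back than shut.
Start: joints at [-1.262, 0.311, 0.014, 1.512, -0.004, 1.319, -0.027], TCP at [0.189, 0.517, 0.25] pointing down, gripper open.
Joint ranges: [-2.7, 2.7], [-0.3, 1.91], [-1.27, 1.3], [0.12, 2.57], [-1.44, 4.58], [0.2, 2.03], [-3.05, 3.05]. Speed limits (rad/s): [2.79, 2.79, 3.14, 3.14, 3.14, 3.14, 3.14].

## Interface

Orientations are given as a unit quaternion [w, x, y, z].
In Python, from rig import ctrl gives the robot as it stands. Calls block until the motion is done:
- ctrl.move_pose(position, orientation): joint-space move of the TCP to a pose.
- ctrl.move_linear(position, orientation=None, vel=0.15, max_force=None): straight line of the TCP; orientation=None keeps the orientation; vel is the mean speed in m/s. With max_force (N) it stops when the force on the tool has changed by that much, and returns True; else False.
- ctrl.movej(angles): joint-space move.
- ctrl.move_gripper(opening): finger opening in m; the grip force is fixed at half the most; returns when the fingers have stopped.
- ctrl.dwell(seconds).
- ctrl.ik(position, orientation): joint angles nearest the present ones, or None.
- ctrl.get_state(): the state.
- ctrl.grab_frame(name): name is "scene" or "top" or "wrist"; returns a dict with "pixels" (400x640x3 uint8, red, green, blue), "camera_matrix" (3x3 intrinsics, pixels), "world_to_cam" (4x4, takes a point from world to camera coordinates); the wrist camera has in their place "T_tool_cam" (4x4, takes a point from camera to tool coordinates, whose origin is the TCP and whose axes are the flange's). Camera axes: x right, y up, looking along -z (the intrinsics and any distortion apply to the point x, -y, -z); pixel columns grow to the right and rows downward; lengths in m; the calibration is good to about 2 mm. The wrist camera is an equidistant fisheye: a pixel r from the principal point sees the ray r / f radians off the axis. A picture is of the moment at which its call begins: read the wrist's pose just before it. There is no depth.
A pose or a line that the arm cannot do raises ctrl.MotionError and nothing moves.
- ctrl.close_job(): hands the job in, once; it reports no verdict.
The state is a dict: "t": time; "joint_positions": joint angles; "joint_vel": joint speeds; "joint_torque": joint torques, N m; "eef_pos": TCP position; "eef_rot": TCP orientation; "contact_force": force on the tool from outside, world axes, zero at the start; "torque": the same for the moment, N m; "gripper_width": finger opening in m.
Only numpy, scipy, OpenCV 4.12 (cv2) and the standard library are available. Lean on these libraries where they do the work, as an engineer would, in place of code of your own. Each camera call takes 0.05 s, during which the arm holds its last target.

## Working session

There is one attempt and no reset: what is moved stays moved. The work goes in short steps, each a Python script; the robot and the scene stay as the last script left them, time stands still between calls to the robot, and variables do not carry over. Pictures are saved under pics/ and viewed, and the job is handed in when it is done.

```bash
ls; mkdir -p pics; python3 - <<'E'
from rig import ctrl
import cv2,json,numpy as np
s=ctrl.get_state();print(s['t'],s['eef_pos'],s['eef_rot'],s['gripper_width'],s['contact_force'])
for n in ['scene','top','wrist']:
    f=ctrl.grab_frame(n);cv2.imwrite(f'pics/{n}0.png',f['pixels'][...,::-1])
    for k in f:
        if k!='pixels':print(n,k,np.round(f[k],4).tolist() if not isinstance(f[k],str) else f[k])
E
```

```text
pics
0.0 [0.18876994 0.51586564 0.24919859] [-1.45381835e-04  1.74490131e-01  9.84658202e-01 -1.18230609e-03] 0.0852896127093824 [-0.72699039  0.6547802   0.24412599]
scene camera_matrix [[435.8007, 0.0, 321.0557], [0.0, 435.8007, 197.5775], [0.0, 0.0, 1.0]]
scene world_to_cam [[-0.6001, -0.7997, 0.018, 0.2495], [0.4576, -0.3247, 0.8278, -0.3709], [-0.6562, 0.505, 0.5608, -0.5449], [0.0, 0.0, 0.0, 1.0]]
top camera_matrix [[433.8888, 0.0, 324.1147], [0.0, 433.8888, 208.5322], [0.0, 0.0, 1.0]]
top world_to_cam [[-0.0631, -0.998, 0.0013, -0.0817], [0.9772, -0.0615, 0.203, -0.5995], [-0.2025, 0.0141, 0.9792, -0.95], [0.0, 0.0, 0.0, 1.0]]
wrist camera_matrix [[309.7069, 0.0, 322.6678], [0.0, 309.7069, 200.7892], [0.0, 0.0, 1.0]]
wrist T_tool_cam [[-0.0004, 0.9493, 0.3143, 0.0815], [1.0, 0.0006, -0.0008, -0.0003], [-0.0009, 0.3143, -0.9493, -0.1236], [0.0, 0.0, 0.0, 1.0]]
```

View pics/scene0.png

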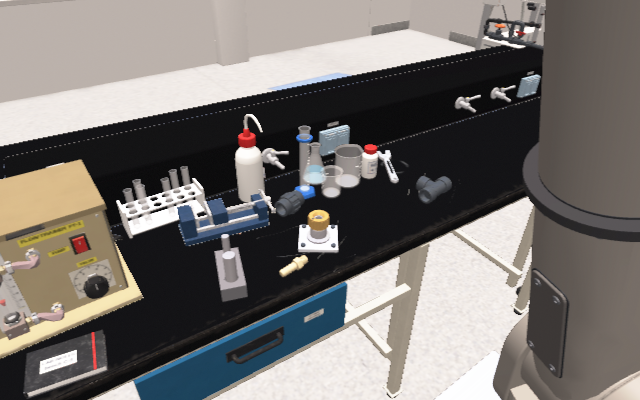

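View pics/top0.png

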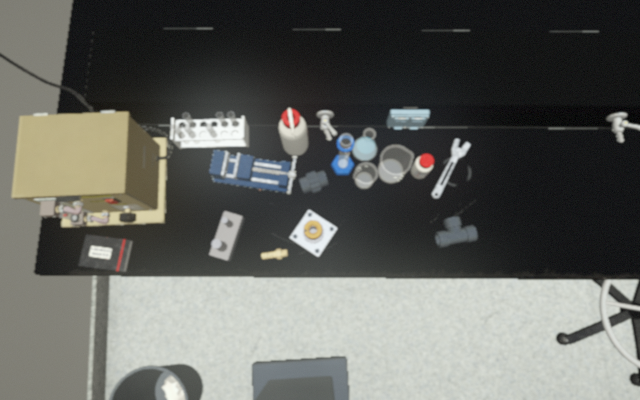

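View pics/wrist0.png

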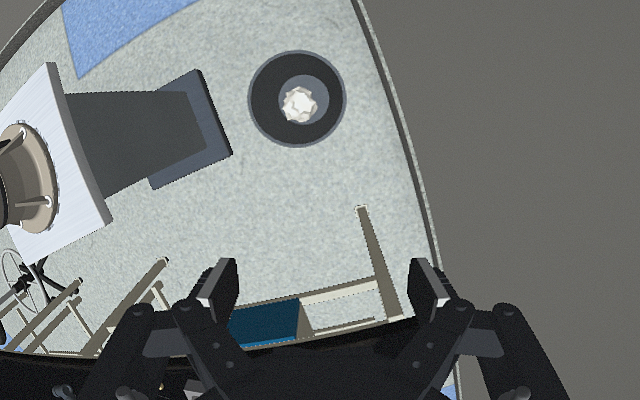

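The scene view shows the stand with two rods at about (230,265), the barb at (293,266) and the gland at (319,230). In the top view the stand is at about (226,236) and the nut at (313,230). I'll zoom in and triangulate.

```bash
cat > h.py <<'E'
import numpy as np,cv2
from scipy.spatial.transform import Rotation as R
def ray(f,u,v):
    K=f['camera_matrix'];T=np.array(f['world_to_cam'])
    d=np.array([(u-K[0][2])/K[0][0],-(v-K[1][2])/K[1][1],-1.])
    Rm=T[:3,:3];return -Rm.T@T[:3,3],Rm.T@d
def atz(f,u,v,z):
    c,d=ray(f,u,v);return c+d*(z-c[2])/d[2]
def proj(f,p):
    K=f['camera_matrix'];T=np.array(f['world_to_cam']);q=T[:3,:3]@np.array(p)+T[:3,3]
    return np.array([K[0][0]*q[0]/-q[2]+K[0][2],-K[1][1]*q[1]/-q[2]+K[1][2]])
def toolrays(f,u,v):
    K=f['camera_matrix'];x=u-K[0][2];y=v-K[1][2];r=np.hypot(x,y);th=r/K[0][0]
    s=np.sin(th)/max(r,1e-9);return np.array([x*s,-y*s,-np.cos(th)])
def watz(f,st,u,v,z):
    T=np.array(f['T_tool_cam']);q=st['eef_rot'];Rw=R.from_quat([q[1],q[2],q[3],q[0]]).as_matrix()
    d=Rw@T[:3,:3]@toolrays(f,u,v);c=Rw@T[:3,3]+st['eef_pos'];return c+d*(z-c[2])/d[2]
def wproj(f,st,p):
    T=np.array(f['T_tool_cam']);q=st['eef_rot'];Rw=R.from_quat([q[1],q[2],q[3],q[0]]).as_matrix()
    a=T[:3,:3].T@(Rw.T@(np.array(p)-st['eef_pos'])-T[:3,3]);K=f['camera_matrix']
    th=np.arctan2(np.hypot(a[0],a[1]),-a[2]);n=np.hypot(a[0],a[1])
    return np.array([K[0][2]+K[0][0]*th*a[0]/n,K[1][2]-K[0][0]*th*a[1]/n])
def crop(px,x0,y0,w,h,s,fn):
    cv2.imwrite(fn,cv2.resize(px[y0:y0+h,x0:x0+w,::-1],None,fx=s,fy=s,interpolation=cv2.INTER_CUBIC))
def down(yaw): # tool z down, tool y axis along world angle yaw
    y=np.array([np.cos(yaw),np.sin(yaw),0]);z=np.array([0,0,-1.]);x=np.cross(y,z)
    q=R.from_matrix(np.c_[x,y,z]).as_quat();return [q[3],q[0],q[1],q[2]]
E
python3 - <<'E'
from rig import ctrl
from h import *
import pickle
t=ctrl.grab_frame('top');s=ctrl.grab_frame('scene');pickle.dump((t,s),open('f0.pkl','wb'))
crop(t['pixels'],190,195,160,80,5,'pics/tc.png');crop(s['pixels'],200,200,150,110,5,'pics/sc.png')
E
```

```text
(no output)
```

View pics/tc.png

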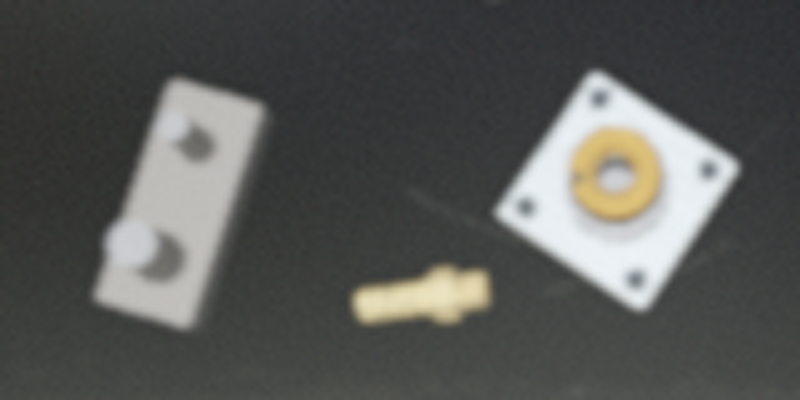

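View pics/sc.png

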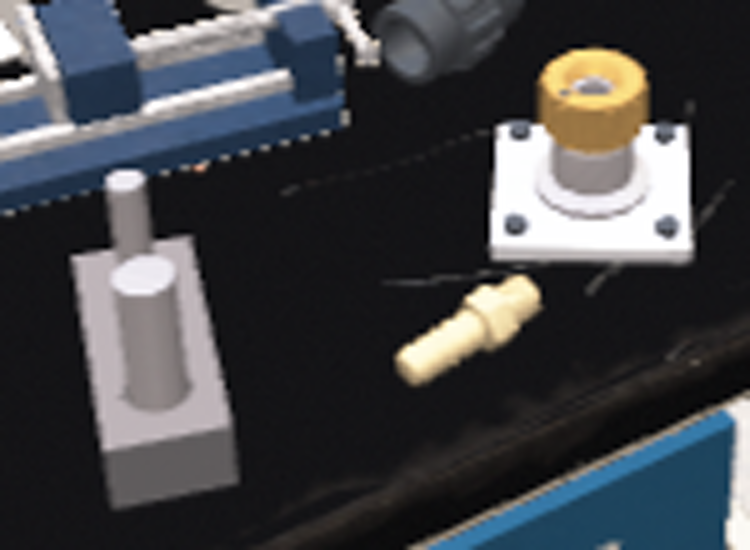

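Thin rod is the far one: its top face is at crop (173,125) in the top view and (127,180) in the scene view. The thick rod is at (131,243) top and (144,272) scene. The nut top ring is centred near (616,173) top and (593,82) scene, with the dot at (577,178) in the top crop.

```bash
python3 - <<'E'
from h import *
import pickle
t,s=pickle.load(open('f0.pkl','rb'))
P=lambda x0,y0,c:(x0+(c[0]+.5)/5-.5,y0+(c[1]+.5)/5-.5)
def tri(a,b):
    c1,d1=ray(t,*P(190,195,a));c2,d2=ray(s,*P(200,200,b))
    k=np.linalg.lstsq(np.c_[d1,-d2],c2-c1,rcond=None)[0];p=c1+d1*k[0];q=c2+d2*k[1];return (p+q)/2,np.linalg.norm(p-q)
for n,a,b,z in [('thin',(173,125),(127,180),.085),('thick',(131,243),(144,272),.085),('nut',(616,173),(593,82),.073)]:
    print(n,tri(a,b),atz(t,*P(190,195,a),z),atz(s,*P(200,200,b),z))
for n,c,z in [('pl',(595,70),.01),('pr',(740,165),.01),('pb',(642,310),.01),('pL',(496,212),.01),('s1',(172,78),.03),('s2',(266,104),.03),('s3',(190,328),.03),('s4',(95,297),.03),('barbA',(360,305),.012),('barbB',(485,288),.012)]:
    print(n,atz(t,*P(190,195,c),z).round(4))
for n,u,v in [('union',314,181),('vise',290,185),('tee',457,232)]: print(n,atz(t,u,v,.03).round(3))
E
```

```text
thin (array([0.5766907 , 0.10801237, 0.08525908]), np.float64(0.0008103593563016724)) [0.57698781 0.1084123  0.085     ] [0.57663699 0.1076263  0.085     ]
thick (array([0.52400389, 0.12732462, 0.0871353 ]), np.float64(0.0005045712077491617)) [0.52445632 0.12805266 0.085     ] [0.52609173 0.12622603 0.085     ]
nut (array([ 0.54618732, -0.08966423,  0.0642754 ]), np.float64(0.0012877136043912911)) [ 0.54435511 -0.09027047  0.073     ] [ 0.53731649 -0.08213673  0.073     ]
pl [ 0.606 -0.082  0.01 ]
pr [ 0.5545 -0.1497  0.01  ]
pb [ 0.4873 -0.0979  0.01  ]
pL [ 0.539  -0.0303  0.01  ]
s1 [0.6107 0.1207 0.03  ]
s2 [0.5952 0.0759 0.03  ]
s3 [0.4903 0.1142 0.03  ]
s4 [0.5077 0.1585 0.03  ]
barbA [0.498  0.0366 0.012 ]
barbB [ 0.5024 -0.0234  0.012 ]
union [ 0.67  -0.099  0.03 ]
vise [ 0.663 -0.041  0.03 ]
tee [ 0.523 -0.432  0.03 ]
```

```bash
python3 - <<'E'
from rig import ctrl
from h import *
import pickle
t,s=pickle.load(open('f0.pkl','rb'))
for z in (.15,.25):print('box',[atz(t,u,v,z).round(3)[:2].tolist() for u,v in [(157,170),(127,222),(20,115),(130,112)]])
print('bottle',atz(t,292,112,.18).round(3),'vise',[atz(t,u,v,.05).round(3)[:2].tolist() for u,v in [(212,180),(295,190),(297,163)]])
st=ctrl.get_state();q=st['eef_rot'];m=R.from_quat([q[1],q[2],q[3],q[0]]).as_matrix();print('yaw',np.arctan2(m[1,1],m[0,1]))
def show(n,p,y):
    try:
        r=ctrl.ik(p,down(y));print(n,round(y,2),None if r is None else np.round(r,2))
    except Exception as e:print(n,y,e)
for y in(1.22,1.22-np.pi):
    show('stand',[.577,.108,.25],y);show('stand',[.577,.108,.079],y);show('g',[.5465,-.09,.16],y);show('g',[.5465,-.09,.089],y)
for y in np.arange(-3,3.2,.5):show('gl',[.5465,-.09,.055],y)
E
```

```text
box [[0.682, 0.237], [0.572, 0.299], [0.829, 0.543], [0.821, 0.299]]
box [[0.65, 0.199], [0.552, 0.254], [0.78, 0.471], [0.773, 0.254]]
bottle [ 0.785 -0.062  0.18 ] vise [[0.682, 0.144], [0.645, -0.053], [0.712, -0.061]]
yaw 1.2200867144277434
stand 1.22 [-0.53  0.41  0.46  1.42 -0.18  1.36  1.15]
stand 1.22 [-0.54  0.56  0.46  1.64 -0.29  1.    1.24]
g 1.22 [-0.47  0.49  0.85  1.66 -0.39  1.17  1.7 ]
g 1.22 [-0.44  0.57  0.8   1.74 -0.47  1.03  1.75]
stand -1.92 [-0.91  0.58  1.13  1.43 -0.52  1.45 -1.71]
stand -1.92 [-0.91  0.8   1.12  1.66 -0.77  1.19 -1.52]
g -1.92 [-0.62  0.6   1.13  1.67 -0.57  1.24 -1.29]
g -1.92 [-0.61  0.72  1.12  1.75 -0.71  1.15 -1.19]
gl -3.0 [-0.6   0.78  1.12  1.78 -0.79  1.11 -2.21]
gl -2.5 [-0.6   0.78  1.12  1.78 -0.79  1.11 -1.71]
gl -2.0 [-0.6   0.78  1.12  1.78 -0.79  1.11 -1.21]
gl -1.5 [-0.43  0.62  0.8   1.77 -0.53  0.98 -0.92]
gl -1.0 [-0.42  0.62  0.78  1.77 -0.51  0.97 -0.43]
gl -0.5 [-0.41  0.61  0.76  1.77 -0.5   0.97  0.06]
gl 0.0 [-0.39  0.6   0.74  1.77 -0.49  0.96  0.54]
gl 0.5 [-0.43  0.62  0.8   1.77 -0.53  0.98  1.08]
gl 1.0 [-0.43  0.62  0.79  1.77 -0.52  0.98  1.58]
gl 1.5 [-0.39  0.6   0.74  1.77 -0.49  0.96  2.04]
gl 2.0 [-0.26  0.55  0.55  1.76 -0.35  0.92  2.43]
gl 2.5 [-0.22  0.54  0.48  1.76 -0.3   0.91  2.89]
gl 3.0 [-0.6   0.78  1.12  1.78 -0.79  1.11 -2.49]
```

```bash
python3 - <<'E'
from rig import ctrl
from h import *
st=ctrl.get_state();p=st['eef_pos'].copy()
p[2]=.38;p[:2]*=.9
ctrl.move_linear(p,vel=.3);st=ctrl.get_state();j=np.array(st['joint_positions']);print(st['t'],j.round(3))
j[0]=-.185;j[2]=0;j[4]=0;j[6]=1.035
ctrl.movej(j);st=ctrl.get_state();print(st['t'],st['eef_pos'])
ctrl.move_pose([.555,.10,.22],down(1.22));st=ctrl.get_state();print(st['t'],st['eef_pos'],np.round(st['joint_positions'],3))
f=ctrl.grab_frame('wrist');cv2.imwrite('pics/w1.png',f['pixels'][...,::-1])
import pickle;pickle.dump((f,st),open('w1.pkl','wb'))
for n,z in [((.5769,.1079),.085),((.525,.127),.085),((.5465,-.09),.067)]:print(n,wproj(f,st,[*n,z]))
E
```

```text
0.8667 [-1.267  0.161  0.014  1.387 -0.002  1.592 -0.032]
2.7 [0.48860359 0.0758785  0.3803784 ]
3.4333 [0.55548702 0.10060097 0.22128216] [-0.202  0.357 -0.01   1.52   0.004  1.263  1.008]
(0.5769, 0.1079) [338.40561841 214.37566916]
(0.525, 0.127) [339.49632654 153.30873486]
(0.5465, -0.09) [157.61970652 240.61406053]
```

View pics/w1.png

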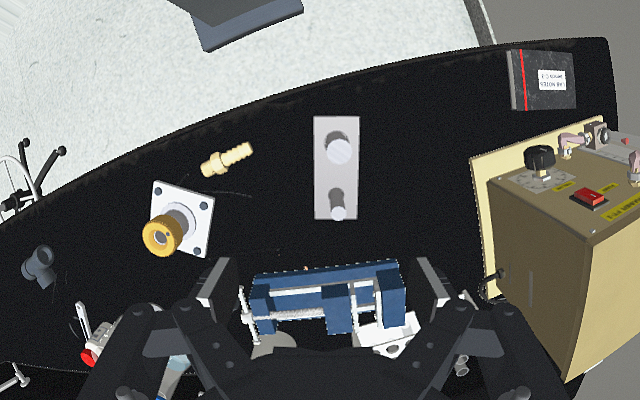

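Predicted and observed agree: thin rod top at (338,213), thick rod at (339,151), nut at about (160,238). I'll refine with a crop.

```bash
python3 - <<'E'
from h import *
import pickle
f,st=pickle.load(open('w1.pkl','rb'))
a=f['pixels'][105:235,290:390];b=f['pixels'][170:270,130:230]
A=cv2.resize(a,None,fx=4,fy=4,interpolation=2);B=cv2.resize(b,None,fx=4,fy=4,interpolation=2)
im=np.zeros((520,800,3),np.uint8);im[:,:400]=A;im[:400,400:]=B
cv2.imwrite('pics/w1c.png',im[...,::-1])
E
```

```text
(no output)
```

View pics/w1c.png

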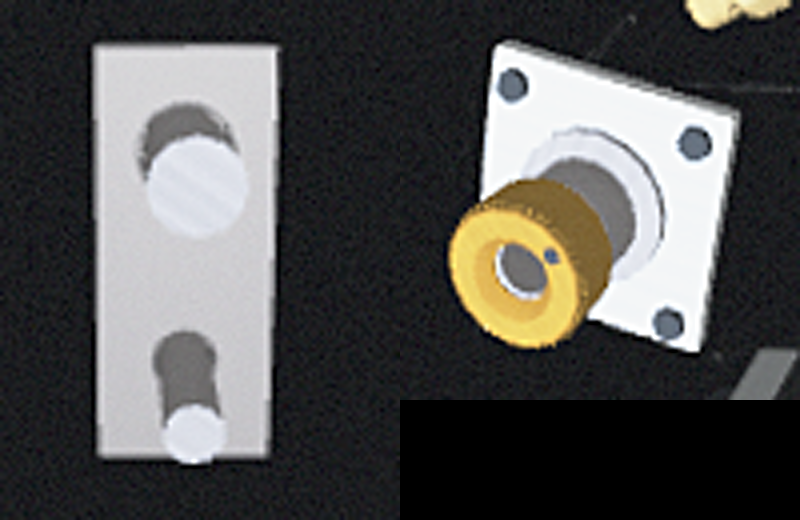

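```bash
python3 - <<'E'
from h import *
import pickle
f,st=pickle.load(open('w1.pkl','rb'))
print(watz(f,st,290+194.5/4-.5,105+434.5/4-.5,.085),watz(f,st,290+197.5/4-.5,105+187.5/4-.5,.085))
n=watz(f,st,130+115.5/4-.5,170+277.5/4-.5,.067);d=watz(f,st,130+151.5/4-.5,170+257.5/4-.5,.067);print(n,d,np.arctan2(*(d-n)[1::-1]))
for c in [(95,44),(280,46),(270,455),(98,456)]:print(watz(f,st,290+c[0]/4,105+c[1]/4,.03))
E
```

```text
[0.57567733 0.10805587 0.085     ] [0.52324823 0.12705783 0.085     ]
[ 0.54496438 -0.08781991  0.067     ] [ 0.54336184 -0.0731721   0.067     ] 1.6797675028082666
[0.4897639  0.11524549 0.03      ]
[0.50588859 0.15902695 0.03      ]
[0.60986262 0.12164486 0.03      ]
[0.59383664 0.07726043 0.03      ]
```

```bash
python3 - <<'E'
from rig import ctrl
from h import *
o=down(1.2195)
def S(n):
    s=ctrl.get_state();print(n,round(s['t'],2),s['eef_pos'].round(4),s['contact_force'].round(1),round(s['gripper_width'],4))
ctrl.move_pose([.5763,.108,.13],o)
print(ctrl.move_linear([.5763,.108,.079],vel=.08,max_force=15));S('down')
ctrl.move_gripper(0.0);S('grip')
ctrl.move_linear([.5763,.108,.15],vel=.08);S('up')
for n in('wrist','scene'):
    s=ctrl.get_state();f=ctrl.grab_frame(n);cv2.imwrite(f'pics/{n}2.png',f['pixels'][...,::-1])
    import pickle;pickle.dump((f,s),open(n+'2.pkl','wb'))
E
```

```text
False
down 4.72 [0.5767 0.1081 0.0794] [0.2 0.  0.2] 0.0856
grip 5.39 [0.5766 0.108  0.0793] [-0.   0.2  1.9] 0.012
up 6.43 [0.5757 0.1079 0.1493] [-0.3 -0.5  0.2] 0.0117
```

View pics/wrist2.png

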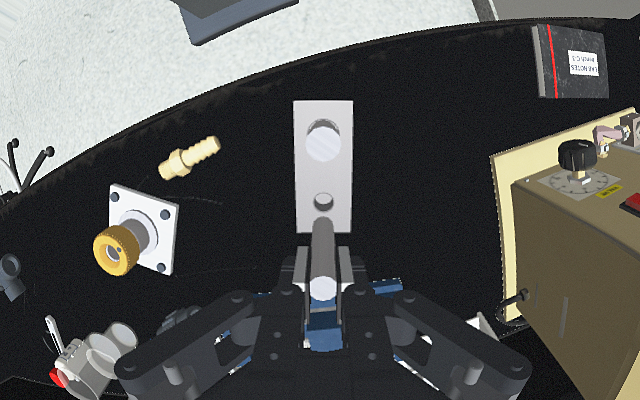

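View pics/scene2.png

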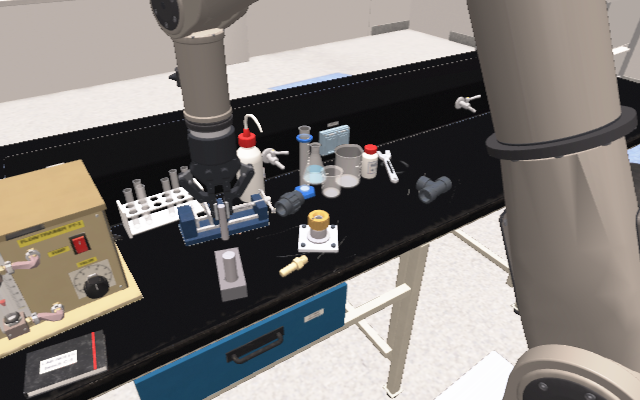

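```bash
python3 - <<'E'
from h import *
import pickle
f,st=pickle.load(open('wrist2.pkl','rb'));e=st['eef_pos']
crop(f['pixels'],260,180,130,130,4,'pics/w2c.png')
for dz in(.006,-.069):print(wproj(f,st,[e[0],e[1],e[2]+dz]))
E
```

```text
[323.08763831 289.51687818]
[322.93902256 225.90770686]
```

View pics/w2c.png

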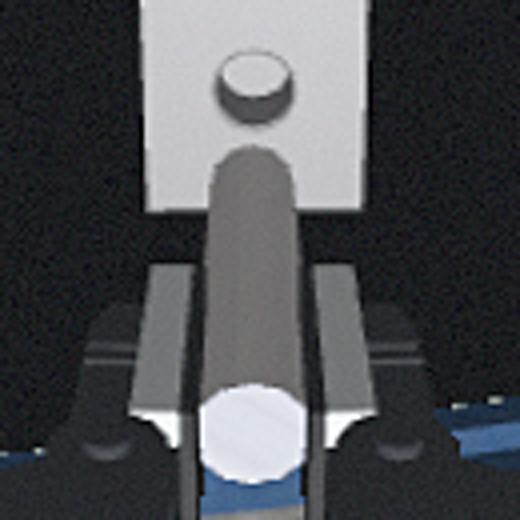

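Rod held straight, top at (323,288) and foot near (323,226), both as predicted. Now above the gland.

```bash
python3 - <<'E'
from rig import ctrl
from h import *
import pickle
o=down(1.2195)
ctrl.move_linear([.5463,-.0895,.175],o,vel=.2)
s=ctrl.get_state();f=ctrl.grab_frame('wrist');print(s['t'],s['eef_pos'],np.round(s['joint_positions'],2))
pickle.dump((f,s),open('w3.pkl','wb'));e=s['eef_pos']
crop(f['pixels'],250,150,150,150,4,'pics/w3c.png')
for p in [[e[0],e[1],e[2]-.069],[.5463,-.0895,.067],[.5463,-.0895,.01]]:print(((wproj(f,s,p)-[250,150])*4+1.5).round(1))
t=ctrl.grab_frame('scene');crop(t['pixels'],260,140,120,120,5,'pics/s3c.png')
E
```

```text
7.6917 [ 0.54644483 -0.0875402   0.17478907] [ 0.09  0.37  0.06  1.62 -0.02  1.15  1.37]
[292.4 304.9]
[282.3 231.1]
[283.6 152.5]
```

View pics/w3c.png

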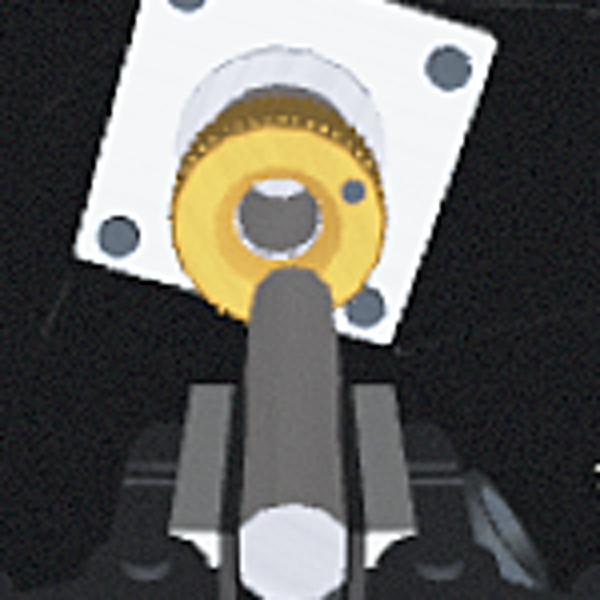

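View pics/s3c.png

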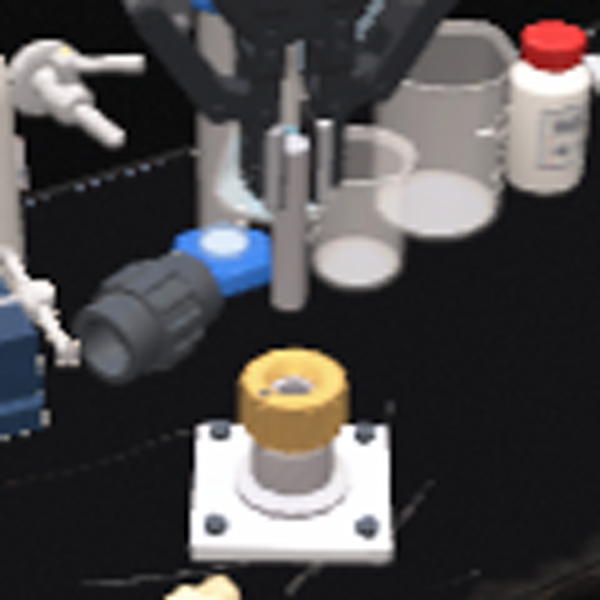

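```bash
python3 - <<'E'
from h import *
import pickle
f,s=pickle.load(open('w3.pkl','rb'))
g=lambda x,y,z:watz(f,s,250+(x-1.5)/4,150+(y-1.5)/4,z).round(4)
print(g(278.3,223,.067),g(280,151,.012),'dot',g(353,191,.067))
px=f['pixels'].astype(int);m=((px[...,0]-px[...,2])>70).astype(np.uint8);ys,xs=np.nonzero(m[170:240,285:355]);print(xs.min()+285,xs.max()+285,ys.min()+170,ys.max()+170)
E
```

```text
[ 0.5444 -0.0897  0.067 ] [ 0.5451 -0.09    0.012 ] dot [ 0.5432 -0.0736  0.067 ]
293 346 175 230
```

```bash
python3 - <<'E'
from rig import ctrl
from h import *
import pickle
o=down(1.2195)
def S(n):
    s=ctrl.get_state();print(n,round(s['t'],2),s['eef_pos'].round(4),s['contact_force'].round(1),round(s['gripper_width'],4));return s
ctrl.move_linear([.5457,-.0897,.145],o,vel=.1);ctrl.dwell(.3);S('above')
print(ctrl.move_linear([.5457,-.0897,.12],o,vel=.05,max_force=12));S('a')
print(ctrl.move_linear([.5457,-.0897,.0895],o,vel=.05,max_force=12));s=S('b')
f=ctrl.grab_frame('scene');crop(f['pixels'],260,140,120,120,5,'pics/s4c.png')
E
```

```text
above 8.54 [ 0.5462 -0.0898  0.1456] [-0.3  0.2 -1.7] 0.0122
False
a 9.19 [ 0.5456 -0.0897  0.1198] [-0.   0.3 -0.3] 0.0119
False
b 9.95 [ 0.5453 -0.0898  0.0893] [-1.2 -0.1  1.1] 0.0119
```

View pics/s4c.png

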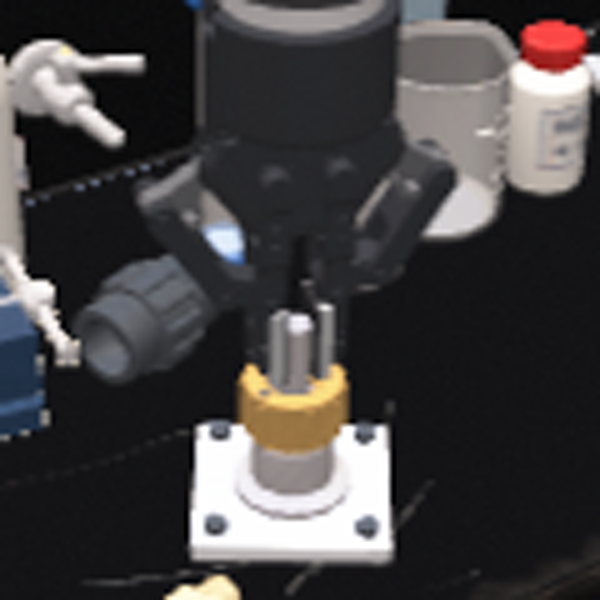

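```bash
python3 - <<'E'
from rig import ctrl
from h import *
import pickle
def S(n):
    s=ctrl.get_state();print(n,round(s['t'],2),s['eef_pos'].round(4),s['contact_force'].round(1),s['torque'].round(2),round(s['gripper_width'],4));return s
ctrl.move_gripper(.085);S('open')
ctrl.dwell(.2)
s=S('');f=ctrl.grab_frame('wrist');crop(f['pixels'],250,150,150,150,4,'pics/w5c.png');pickle.dump((f,s),open('w5.pkl','wb'))
g=ctrl.grab_frame('scene');crop(g['pixels'],260,140,120,120,5,'pics/s5c.png')
for x in (.5455,.5465):print(((wproj(f,s,[x,-.0898,.095])-[250,150])*4+1.5).round(1),((proj(g,[x,-.0898,.095])-[260,140])*5+2).round(1),((proj(g,[x,-.0898,.1])-[260,140])*5+2).round(1))
E
```

```text
open 10.7 [ 0.5457 -0.0897  0.0895] [-0.  -0.6  0.1] [ 0.   -0.03 -0.01] 0.0852
 10.9 [ 0.5457 -0.0897  0.0895] [-0.1 -0.2  0.8] [-0.05  0.02  0.02] 0.085
[292.4 556.1] [296.9 322.8] [297.1 312.8]
[295.5 562.8] [295.4 321.7] [295.6 311.7]
```

View pics/w5c.png

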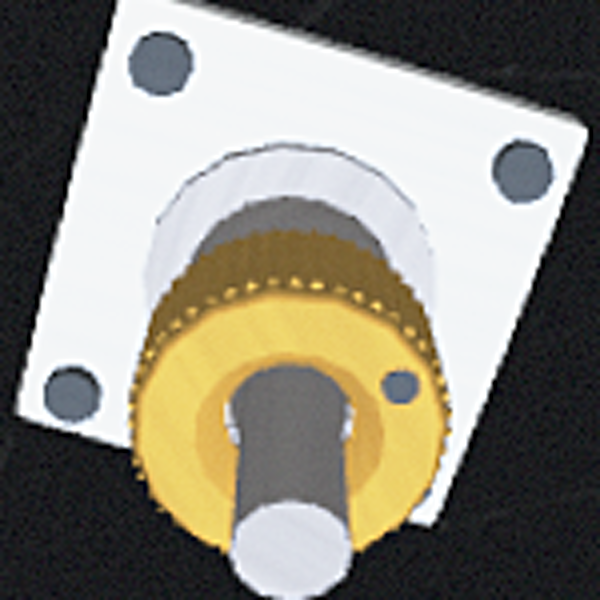

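View pics/s5c.png

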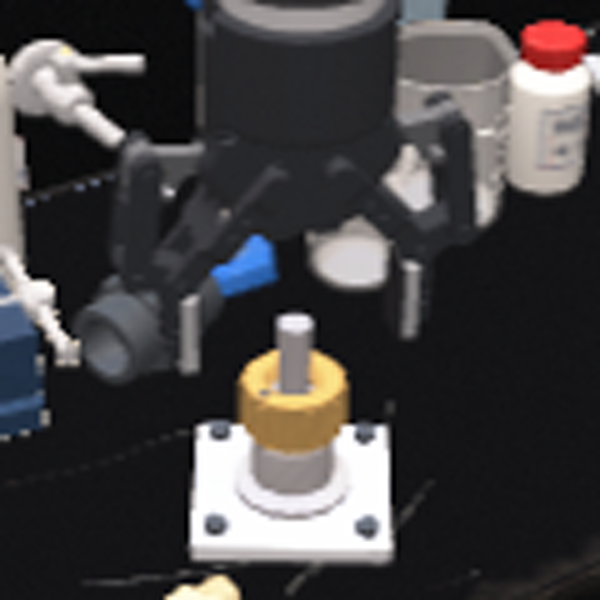

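Rod top sits where fully home predicts: scene crop (295,322) against (296,322). The dot is at wrist crop (400,386). Now grip the nut and screw down.

```bash
cat >> h.py <<'E'
from rig import ctrl
def S(n):
    s=ctrl.get_state();q=s['eef_rot'];m=R.from_quat([q[1],q[2],q[3],q[0]]).as_matrix()
    s['yaw']=np.arctan2(m[1,1],m[0,1]);j=np.array(s['joint_positions'])
    print(n,round(s['t'],2),s['eef_pos'].round(4),'yaw',s['yaw'].round(3),'q7',j[6].round(3),'F',s['contact_force'].round(1),'M',s['torque'].round(2),round(s['gripper_width'],4),flush=True);return s
C=[.5457,-.0897]
def spin(y,z,step=.35):
    # stay at one place, turn in steps (never by the other way round)
    s=ctrl.get_state();
E
python3 - <<'E'
from h import *
S('0')
for y in(1.7,2.2,2.6):
    j=ctrl.ik([*C,.0895],down(y));print(np.round(j,2));ctrl.movej(j)
S('rot')
print(ctrl.move_linear([*C,.056],down(2.6),vel=.08,max_force=12));S('down')
ctrl.move_gripper(0);S('grip')
E
```

```text
0 11.0 [ 0.5457 -0.0897  0.0895] yaw 1.219 q7 1.376 F [-0.5 -0.8 -0.4] M [-0.03  0.   -0.02] 0.0849
[ 0.17  0.46 -0.05  1.72  0.03  0.96  1.81]
[ 0.25  0.47 -0.16  1.71  0.09  0.97  2.26]
[ 0.32  0.47 -0.25  1.71  0.14  0.97  2.62]
rot 12.43 [ 0.5457 -0.0898  0.0895] yaw 2.595 q7 2.612 F [-0.1  0.6  0.8] M [ 0.02 -0.03 -0.04] 0.0852
False
down 13.0 [ 0.5456 -0.0896  0.0557] yaw 2.6 q7 2.603 F [ 0.1 -0.3  0.5] M [-0.05 -0.02  0.02] 0.0848
grip 13.46 [ 0.5467 -0.0901  0.0569] yaw 2.6 q7 2.604 F [ 0.5 -1.4  2.8] M [-0.15 -0.09 -0.02] 0.0422
```

```bash
python3 - <<'E'
from h import *
C=[.5466,-.0902]
y=2.6;z=.0565
s=S('start')
while y>-.95:
    y-=.3;z-=.3*.004/(2*np.pi)
    j=ctrl.ik([*C,z],down(y));ctrl.movej(j);s=S('y%.2f'%y)
    if s['torque'][2]**2>.25: break
E
```

```text
start 13.46 [ 0.5467 -0.0901  0.0569] yaw 2.6 q7 2.604 F [ 0.5 -1.4  2.8] M [-0.15 -0.09 -0.02] 0.0422
y2.30 13.82 [ 0.5468 -0.0902  0.0567] yaw 2.303 q7 2.345 F [-0.7 -0.1  3.7] M [-0.1   0.11 -0.09] 0.043
y2.00 14.18 [ 0.5469 -0.0903  0.0565] yaw 2.005 q7 2.083 F [-0.8  0.2  5.2] M [-0.19  0.08 -0.09] 0.0424
y1.70 14.53 [ 0.5469 -0.0904  0.0562] yaw 1.706 q7 1.821 F [-1.  -1.   5.8] M [-0.14  0.09 -0.03] 0.0429
y1.40 14.89 [ 0.5469 -0.0905  0.0561] yaw 1.406 q7 1.558 F [-1.5 -0.7  5.1] M [-0.2   0.07 -0.04] 0.0424
y1.10 15.25 [ 0.5469 -0.0906  0.0559] yaw 1.106 q7 1.295 F [-1.4 -0.5  5.3] M [-0.25  0.09 -0.04] 0.0428
y0.80 15.61 [ 0.5468 -0.0907  0.0557] yaw 0.805 q7 1.033 F [-1.1 -0.1  5.2] M [-0.23  0.18 -0.08] 0.0422
y0.50 15.97 [ 0.5467 -0.0908  0.0555] yaw 0.505 q7 0.771 F [-0.6 -0.9  5.9] M [-0.24  0.23 -0.06] 0.0427
y0.20 16.32 [ 0.5465 -0.0908  0.0553] yaw 0.209 q7 0.512 F [-1.2 -1.3  7.1] M [-0.26  0.3   0.72] 0.0426
```

```bash
python3 - <<'E'
from h import *
C=[.5466,-.0904]
for y in(.12,.04,-.04,-.12):
    ctrl.movej(ctrl.ik([*C,.0553],down(y)));s=S('y%.2f'%y)
ctrl.dwell(.3);S('hold')
E
```

```text
y0.12 16.57 [ 0.5465 -0.0905  0.0553] yaw 0.129 q7 0.442 F [-1.3 -0.1  4.8] M [-0.27  0.23  0.88] 0.0427
y0.04 16.82 [ 0.5465 -0.0912  0.0553] yaw 0.049 q7 0.373 F [-0.  -3.2  5.6] M [-0.54  0.23  1.38] 0.0426
y-0.04 17.07 [ 0.5465 -0.0909  0.0553] yaw -0.035 q7 0.301 F [-1.9 -2.   4.4] M [-0.48  0.19  1.  ] 0.0427
y-0.12 17.32 [ 0.5465 -0.0902  0.0552] yaw -0.114 q7 0.232 F [-1.1 -1.3  5.5] M [-0.24  0.18  1.26] 0.0427
hold 17.62 [ 0.5465 -0.0902  0.0553] yaw -0.114 q7 0.232 F [ 0.2 -0.7  5. ] M [-0.29  0.21  1.11] 0.0424
```

```bash
python3 - <<'E'
from h import *
import pickle
ctrl.move_gripper(.07);s=S('open')
f=ctrl.grab_frame('wrist');crop(f['pixels'],220,150,200,150,4,'pics/w6c.png');pickle.dump((f,s),open('w6.pkl','wb'))
g=ctrl.grab_frame('scene');crop(g['pixels'],260,140,120,120,5,'pics/s6c.png')
E
```

```text
open 18.01 [ 0.5462 -0.0902  0.0548] yaw -0.12 q7 0.227 F [ 0.1 -0.3 -0.7] M [-0.06  0.05  0.01] 0.0702
```

View pics/w6c.png

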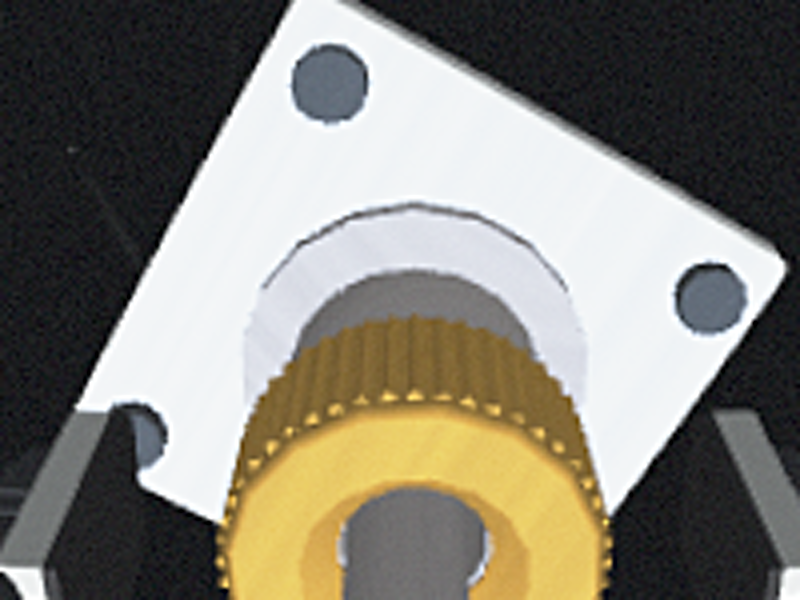

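View pics/s6c.png

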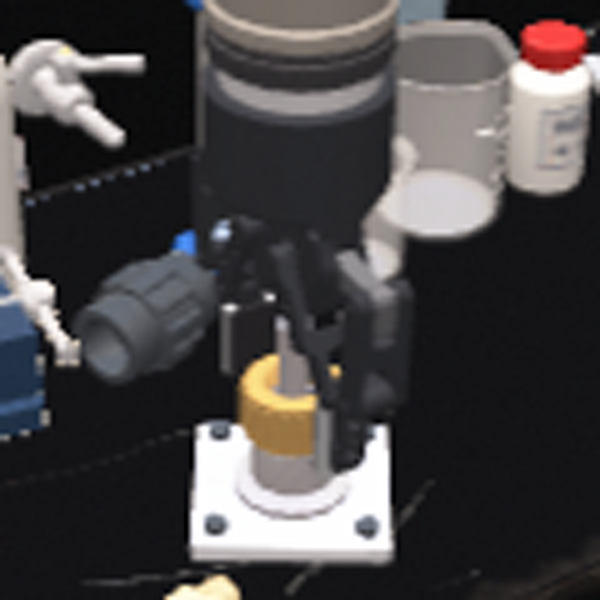

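```bash
python3 - <<'E'
from h import *
import pickle
f,s=pickle.load(open('w6.pkl','rb'));crop(f['pixels'],220,240,200,150,4,'pics/w6d.png')
for a in(-.7,-.75,-.8):print(((wproj(f,s,[.546+.0165*np.cos(a),-.0902+.0165*np.sin(a),.065])-[220,240])*4+1.5).round())
E
```

```text
[536. 279.]
[532. 283.]
[527. 288.]
```

View pics/w6d.png

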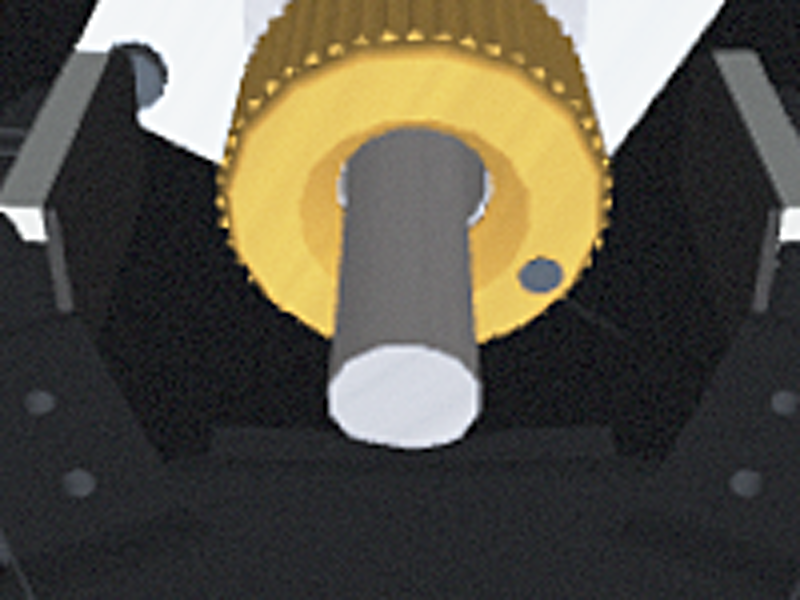

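The dot is visible at (541,274), which puts it at about -0.68 rad. The nut turned about 2.34 rad in all, matching the torque onset near yaw 0.2. Now regrip and back off.

```bash
python3 - <<'E'
from h import *
import pickle
ctrl.move_gripper(0);ctrl.dwell(.2);s=S('grip');y0=s['yaw'];p=s['eef_pos'].copy()
j=ctrl.get_state()['joint_positions']
n=6
for k in range(1,n+1):
    a=1.5708*k/n
    ctrl.movej(ctrl.ik([p[0],p[1],p[2]+a*.004/(2*np.pi)],down(y0+a)));s=S('k%d'%k)
ctrl.dwell(.3);s=S('end');print('turn',s['yaw']-y0)
f=ctrl.grab_frame('wrist');crop(f['pixels'],220,240,200,150,4,'pics/w7d.png');pickle.dump((f,s),open('w7.pkl','wb'))
for a in(.8,.85,.9,.95,1.):print(a,((wproj(f,s,[.546+.0165*np.cos(a),-.0902+.0165*np.sin(a),.066])-[220,240])*4+1.5).round())
g=ctrl.grab_frame('scene');crop(g['pixels'],200,140,160,120,5,'pics/s7c.png')
E
```

```text
grip 18.66 [ 0.5465 -0.0904  0.0555] yaw -0.12 q7 0.227 F [-1.8  0.   3.9] M [ 0.07  0.35 -0.01] 0.0426
k1 18.99 [ 0.5465 -0.0904  0.0557] yaw 0.138 q7 0.451 F [-1.   1.   2.2] M [0.07 0.25 0.05] 0.0425
k2 19.32 [ 0.5464 -0.0904  0.0558] yaw 0.398 q7 0.677 F [-1.7 -1.1  2.5] M [0.08 0.24 0.05] 0.0429
k3 19.66 [ 0.5464 -0.0904  0.056 ] yaw 0.659 q7 0.904 F [-0.9  0.6  2.9] M [0.03 0.29 0.04] 0.0427
k4 19.99 [ 0.5464 -0.0904  0.0561] yaw 0.921 q7 1.132 F [-0.6  0.9  3.7] M [0.03 0.33 0.09] 0.0427
k5 20.32 [ 0.5464 -0.0904  0.0563] yaw 1.183 q7 1.361 F [-1.1 -0.4  3.5] M [0.06 0.32 0.07] 0.0426
k6 20.66 [ 0.5464 -0.0905  0.0565] yaw 1.444 q7 1.591 F [-1.2 -0.   3.7] M [-0.01  0.34  0.04] 0.0427
end 20.96 [ 0.5464 -0.0904  0.0564] yaw 1.449 q7 1.595 F [-2.5 -0.1  4.2] M [ 0.01  0.44 -0.14] 0.0424
turn 1.5688614154686276
0.8 [528. 282.]
0.85 [532. 278.]
0.9 [537. 273.]
0.95 [541. 268.]
1.0 [544. 263.]
```

View pics/w7d.png

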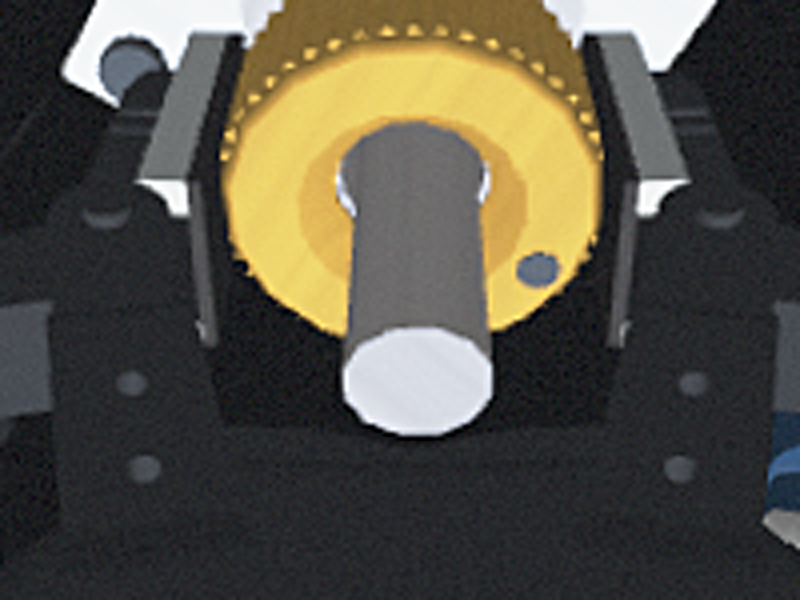

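View pics/s7c.png

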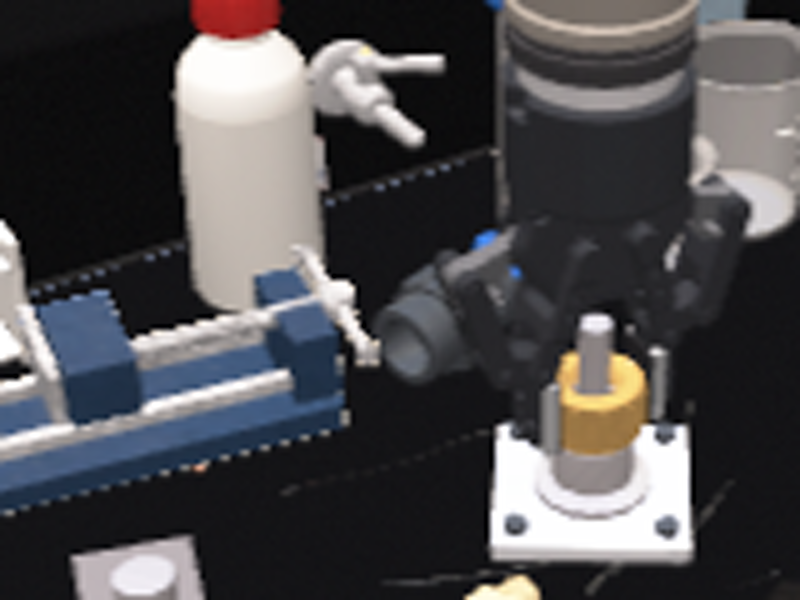

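The dot at (538,270) puts it at about 0.92 rad, so it turned about 1.60 by image and 1.569 by joints. The rod top at scene crop (597,324) still matches fully home, and the fittings haven't moved. Handing in.

```bash
python3 -c "
from rig import ctrl
print(ctrl.close_job())"
```

```text
the job is handed in; nothing more can be done
None
```

The job is done and handed in at about 21 s of robot time, with no force anywhere near the limits. The hand-in reports no verdict.

- **Rod:** I took the thin rod from the stand and slid it through the nut into the bore with no contact-force stop. In the scene camera its top sat within about 0.5 px of where a fully home rod should be, both after release and at the end.
- **Screwing down:** I turned the nut clockwise about 2.3 rad, measured by the dot. The torque then settled at about 1.1 N m with the grip slipping, so it had bottomed out.
- **Back-off:** I opened the jaws to release the wind-up, gripped the nut again and turned it back. The turn was 1.569 rad by the wrist angle and about 1.60 rad by the dot, against the 1.571 wanted. The dot reading is good to only a few hundredths of a radian, so the two agree.
- **Finish:** The arm ended still gripping the nut. The barb, union and tee were not touched.
- **Disagreement:** The wrist camera read the gland about 1–2 mm nearer the robot than the other two cameras. The nut's position when gripped agreed with the other two.

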